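# Load a spool on the bench winder's axle

### The job

Set the spool that just fills the gap between the winder holder's two cheeks (neither the longer one nor the shorter one) down in its cradle there, and then push the headed axle pin that waits in the near cheek's guide through the spool and the far cheek until its head is fully home against the guide. Leave everything else where it stands.

Things in the scene. Friction and masses are not known exactly. Their poses are not given: they have to be found in the camera images.
- fork: winder's spool holder, fixed to the table: two grey cheeks on a base plate 190 x 60 x 8 mm. Origin on the table under mid-gap; x = direction the pin is pushed (horizontal), z up. Cheeks (52 mm wide in y, 12 thick, tops at z 66) have inner faces at x -33 and +33 mm. A 9 mm hole along x at y 0, z 40 runs through both. Base plate spans x -117 to +73 mm.
- cradle (a point): where the spool's centre belongs: holder's x 0, y 0, z 40 mm, same axes. At x 18 to 33 mm either side, blocks (tops z 18 mm) with 60 degree lips (to about z 31) fit the lower flats of the flanges, 1 mm play, and centre a spool set down in them. Between the blocks (x -18 to +18) it is open down to z 8 mm: room for fingers.
- guide_face (a point): centre of the outer face of the square guide block (26 x 26 mm) that leads the hole on from the -x cheek, at holder's x -71 mm, z 40 mm; the pin's head seats flat on it. Same axes as the holder.
- spool_center (a point): the spool to load, 57 mm long, the middle one in length: wooden spool lying on the table, square barrel 26 x 26 mm (sides upright) between hexagonal flanges 44 mm across flats (51 over corners), 4 mm thick, a flat downwards; 12 mm bore right through. Point: its centre, on the bore axis, 22 mm above what it rests on; x along its axis (ends alike).
- spool_long_center (a point): a longer spool, 84 mm, does not fit, to be left alone: wooden spool lying on the table, square barrel 26 x 26 mm (sides upright) between hexagonal flanges 44 mm across flats (51 over corners), 4 mm thick, a flat downwards; 12 mm bore right through. Point: its centre, on the bore axis, 22 mm above what it rests on; x along its axis (ends alike).
- spool_short_center (a point): a shorter spool, 40 mm, to be left alone: wooden spool lying on the table, square barrel 26 x 26 mm (sides upright) between hexagonal flanges 44 mm across flats (51 over corners), 4 mm thick, a flat downwards; 12 mm bore right through. Point: its centre, on the bore axis, 22 mm above what it rests on; x along its axis (ends alike).
- pin_head (a point): centre of the outer side of the loose, slippery steel axle pin's domed head (24 mm diameter, 10 thick in the middle). Shaft 8 mm diameter, 120 long, last 10 tapering to 3 mm. x points from head to tip. Starts with 28 to 36 mm of shaft in the guide, tip short of the gap, the rest sticking out to -x, head drooping up to 6 mm; slides with under 3 N, with jolts. Home: this point 10 mm before the guide face.
- pin_tip (a point): the tip of the same pin, 130 mm along its axis from the outer side of the head. Fully home, it is at x +49 mm of the holder, 4 mm out of the far cheek.
- thread_cone: bystander: standing cone of pale thread, 56 mm diameter, 115 mm tall, origin under its centre; it stands about 90 mm beside the pin on the holder's +y side
- pincushion: bystander: round pincushion, 66 mm diameter, 40 mm tall, origin under its centre; it stands about 90 mm beside the pin on the holder's -y side
- button_tin: bystander: flat round tin, 52 mm diameter, 26 mm tall, origin under its centre, beyond the far cheek
- thimble: bystander: steel thimble, 20 mm diameter, 23 mm tall, origin under its centre, standing among the spools
- pencil_pot: bystander: clear pot, 80 mm diameter, with pencils up to 175 mm high, origin under its centre
- scissors: bystander: scissors lying flat, about 180 mm long and 9 mm high, origin under the pivot, blades along x
- pin_box: bystander: paper carton 60 x 100 x 30 mm, origin under its centre
Mind the look-alikes: they are no part of the job. What is shaped like the part that bears spool_center but blue or yellow is not meant. What is shaped like the fork but purple or red is not meant.

How it is judged (in metres and radians):
On the way, in this order (a step that is already met when the one before it is completed fails the run):
1. the 57 mm spool lies in the holder's cradle while the pin's tip is still in the guide, not in the gap (x of spool_center in the frame of fork between -0.006 and 0.006 m and y of spool_center in the frame of fork between -0.004 and 0.004 m and z of spool_center in the frame of fork between 0.036 and 0.044 m and angle between the x axis of spool_center and the x axis of fork, either way round below 0.1 rad and x of pin_tip in the frame of fork below -0.033 m), for 0.2 s.
2. the pin is pushed through the spool and the far cheek until its head is home (x of spool_center in the frame of fork between -0.006 and 0.006 m and y of spool_center in the frame of fork between -0.004 and 0.004 m and z of spool_center in the frame of fork between 0.036 and 0.044 m and angle between the x axis of spool_center and the x axis of fork, either way round below 0.1 rad and x of pin_tip in the frame of fork above 0.0465 m and y of pin_tip in the frame of fork between -0.003 and 0.003 m and z of pin_tip in the frame of fork between 0.036 and 0.044 m and angle between the x axis of pin_head and the x axis of fork, either way round below 0.06 rad), for 0.2 s.
At the end, for the whole second after the job is handed in: The 57 mm spool lies in the cradle, centred within 6 mm along, 4 mm across and in height (0.10 rad), and the pin runs through it and both cheeks, its head within 2.5 mm of the guide face, 0.06 rad in line; all else within 30 mm of its place, cone and pot upright (all of step 2); the robot touches nothing.
It fails at once if a bystander (cone, pincushion, tin, thimble, pot, scissors or carton) is moved more than 30 mm (distance of any of thread_cone, pincushion, button_tin, thimble, pencil_pot, scissors, pin_box from where it was at the start of the episode above 0.03 m).
It fails at once if the long or the short spool is moved more than 30 mm (distance of any of spool_long_center, spool_short_center from where it was at the start of the episode above 0.03 m).
It fails at once if the thread cone or the pencil pot is tipped over (past 0.5 rad) (angle between any of thread_cone, pencil_pot's own z axis and vertical above 0.5 rad).
It also fails if it takes over 54 s, if anything falls off the work surface, if the arm or the gripper's body presses on something with over 40 N, if the wrist force passes 120 N, or if a joint passes its speed limit or range.

### The arm

A 7-joint arm with a two-finger parallel gripper is mounted at the origin on the work surface. World frame = base frame: x ahead of the robot, y to its left, z up, the work surface at z = 0. Lengths are in mm, angles in rad, forces in N, time in s.
With the tool pointing down it reaches from about 425 to 875 mm from the base axis. Payload 9.9 kg.
Tool frame: the origin (TCP) lies at the very end of the fingers, on their centre line; the grasp point (between the pads) lies 19 mm behind it; z points along the fingers, y is the line along which they close (so a half turn about z gives the same grasp; the last joint's range is limited). The gripper opens to 85 mm and grips with 20 to 120 N. Pads are 22 mm wide; open, the fingers measure 114 mm over their backs; the gripper's body (76 mm by 85 mm) begins 54 mm behind the grasp point. The pads swing forward as they close: fully open they stand 13 mm farther back than shut.
Start: joints at [-1.398, 0.576, 0.025, 1.437, -0.015, 1.129, -0.057], TCP at [171.433, 652.87, 200.089] pointing down, gripper open.
Joint ranges: [-2.76, 2.76], [-0.34, 2.15], [-1.52, 1.57], [0.19, 2.46], [-1.09, 4.23], [0.17, 1.99], [-2.82, 2.82]. Speed limits (rad/s): [2.22, 2.22, 3.01, 3.01, 3.14, 3.14, 3.14].

### API

Orientations are given as a unit quaternion [w, x, y, z].
In Python, from bench import manip gives the robot as it stands.
- The arm moves only by the tool apply_moves, never from a script. Its argument "plan" is a list of rows, each an object of numbers: "x", "y", "z": the shift along the tool's x, y, z each as a share of 150 mm, from -1 to 1; "rx", "ry", "rz": the turn, a rotation vector about the tool's x, y, z each as a share of 2 pi rad, from -1 to 1; "hand": the closure, from 0 (fully open) to 1 (shut). In form: [{"x": .., "y": .., "z": .., "rx": .., "ry": .., "rz": .., "hand": ..}, ...]. A call has 1 to 10 rows; each row is the pose to reach, as a shift and turn from the pose commanded when the call began, along the tool's axes at that moment, turning the shorter way round; what a row does not reach only later rows make up. A row lasts 1/10 s, in which the tool goes at most 50 mm and 8.59 degrees, less where a joint would pass 70% of its speed; a pose out of reach is approached as far as the arm can. A call with a number of a shift or a turn outside -1 to 1 is refused whole. A call with a gripper value outside its range is refused whole. The fingers move at their own pace and stop on an object; the grip force is fixed at half the most. Time passes only in rows, so rows that repeat a pose let the fingers close. It gives the time, the measured TCP pose, the force, the opening and the grip force at its end, in the units of the state.
- manip.sense(): the state, without advancing time (a new reading comes with each control period).
- manip.read_camera(name): name is "scene" or "top" or "wrist"; returns the picture (420x560x3 uint8, red, green, blue); there is no depth.
- manip.camera_params(name): a dict with "intrinsics" (3x3 intrinsics, pixels), "pose" (4x4, takes a point from camera to world coordinates); the wrist camera has in their place "mount" (4x4, takes a point from camera to tool coordinates, whose origin is the TCP and whose axes are the flange's). Camera axes: x right, y up, looking along -z (the intrinsics and any distortion apply to the point x, -y, -z); pixel columns grow to the right and rows downward; lengths in mm; the calibration is good to about 2 mm. A picture is of the moment at which its call begins: read the wrist's pose just before it. camera_params takes no time and is no camera call.
- manip.job_done(): hands the job in; it is judged then, once.
The state is a dict: "clock": time; "q": joint angles; "dq": joint speeds; "effort": joint torques, N m; "position": TCP position; "eef_rot": TCP orientation; "wrist_force": force on the tool from outside, world axes, zero at the start; "ft_torque": the same for the moment, N m; "opening": opening from 0.0 (shut) to 1.0 (fully open); "gripper_force": force on a finger pad.
Only numpy, scipy, OpenCV 4.12 (cv2) and the standard library are available. Lean on these libraries where they do the work, as an engineer would, in place of code of your own. Each camera call takes 0.05 s, during which the arm holds its last target. There are 200 camera calls.

## Working session

There is one attempt and no reset: what is moved stays moved. The work goes in short steps, Python scripts to look and compute and a tool call to move; the robot and the scene stay as the last step left them, time stands still between calls to the robot, and variables do not carry over. Pictures are saved under pics/ and viewed, at most 10 in all, crops included, and the job is handed in when it is done.

Besides the shell and the picture viewer there is one more tool, called in YAML: its name, and indented under it one key for each argument. apply_moves: Moves the arm, as the interface text tells. Its arguments: {"type":"object","properties":{"plan":{"type":"array"}},"required":["plan"]}

```bash
mkdir -p pics; python3 - <<'E'
from bench import manip
import cv2,json,numpy as np
s=manip.sense();print(s)
for n in("scene","top"):
    cv2.imwrite(f"pics/{n}0.png",manip.read_camera(n)[:,:,::-1]);
for n in("scene","top","wrist"): print(n,{k:np.round(v,4).tolist() if not isinstance(v,str) else v for k,v in manip.camera_params(n).items()})
E
```

```text
{'clock': 0.0, 'q': array([-1.39776323,  0.57651649,  0.02480927,  1.43789585, -0.01503359,
        1.12901643, -0.05647241]), 'dq': array([ 1.43894303e-04,  4.33893910e-06, -1.25899335e-03, -8.27833966e-04,
       -1.65808037e-03,  1.05700210e-03,  6.57776151e-04]), 'effort': array([-8.11319878e-04, -7.65753222e+01,  2.25009710e+00, -2.85975713e+01,
        1.52376748e-02,  1.25279714e-02, -1.64286411e-05]), 'position': array([171.29957025, 652.379895  , 199.25670602]), 'eef_rot': array([-8.76660369e-05,  1.28025831e-01,  9.91770489e-01, -8.21843752e-04]), 'wrist_force': array([-0.23545348,  0.20063394, -0.54541955]), 'ft_torque': array([ 0.0146342 ,  0.01360206, -0.02159593]), 'gripper_force': 0.0, 'opening': 0.9988130010538623}
scene {'intrinsics': [[459.8166, 0.0, 273.2502], [0.0, 459.8166, 209.1499], [0.0, 0.0, 1.0]], 'pose': [[0.862, -0.422, 0.2808, 856.0249], [0.5069, 0.7168, -0.4788, -522.184], [0.0008, 0.5551, 0.8318, 1012.8116], [0.0, 0.0, 0.0, 1.0]]}
top {'intrinsics': [[432.8232, 0.0, 284.1006], [0.0, 432.8232, 216.7162], [0.0, 0.0, 1.0]], 'pose': [[0.0284, 0.9885, -0.1485, 348.3461], [-0.9996, 0.0289, 0.0008, 55.8331], [0.0051, 0.1484, 0.9889, 1236.9722], [0.0, 0.0, 0.0, 1.0]]}
wrist {'intrinsics': [[335.7136, 0.0, 282.4471], [0.0, 335.7136, 208.2875], [0.0, 0.0, 1.0]], 'mount': [[0.0006, 0.9618, 0.2739, 69.2672], [1.0, -0.0005, -0.0005, 0.1936], [-0.0004, 0.2739, -0.9618, -173.5884], [0.0, 0.0, 0.0, 1.0]]}
```

View pics/top0.png

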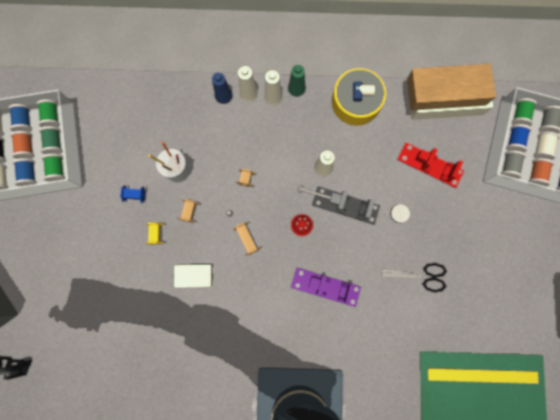

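View pics/scene0.png

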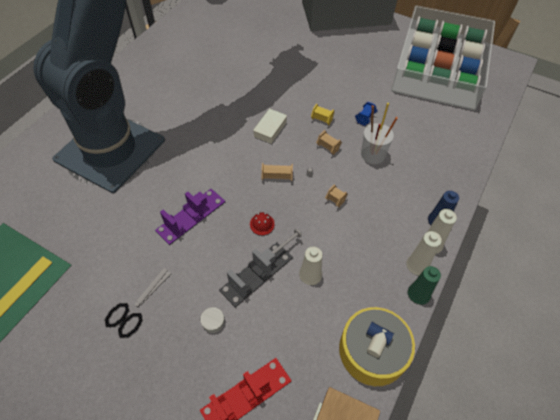

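```bash
cat > h.py <<'E'
from bench import manip
import cv2,numpy as np
from scipy.spatial.transform import Rotation as R
def cam(n):
    p=manip.camera_params(n);K=np.array(p["intrinsics"])
    if "pose" in p: return K,np.array(p["pose"])
    s=manip.sense();T=np.eye(4);q=s["eef_rot"];T[:3,:3]=R.from_quat([q[1],q[2],q[3],q[0]]).as_matrix();T[:3,3]=s["position"]
    return K,T@np.array(p["mount"])
def cast(c,uv,z):
    K,T=c;uv=np.atleast_2d(uv).astype(float)
    d=np.c_[(uv[:,0]-K[0,2])/K[0,0],-(uv[:,1]-K[1,2])/K[1,1],-np.ones(len(uv))]@T[:3,:3].T
    o=T[:3,3];return o+d*((z-o[2])/d[:,2])[:,None]
def proj(c,P):
    K,T=c;p=(np.atleast_2d(P)-T[:3,3])@T[:3,:3];return np.c_[K[0,0]*p[:,0]/-p[:,2]+K[0,2],K[1,1]*p[:,1]/p[:,2]+K[1,2]]
def blobs(m,amin):
    cs,_=cv2.findContours(m.astype(np.uint8),cv2.RETR_EXTERNAL,cv2.CHAIN_APPROX_NONE)
    return [c for c in cs if cv2.contourArea(c)>amin]
E
python3 - <<'E'
from h import *
im=cv2.imread("pics/top0.png");c=cam("top");hsv=cv2.cvtColor(im,cv2.COLOR_BGR2HSV)
print(proj(c,[[171,652,199],[0,0,0]]))
m=cv2.inRange(hsv,(5,90,120),(20,255,255));m[:150]=0;m[270:]=0
for b in blobs(m,40):
    (u,v),_,_=cv2.minAreaRect(b);P=cast(c,cv2.boxPoints(cv2.minAreaRect(b)),35)
    print(cv2.contourArea(b),(u,v),cast(c,(u,v),30).round(),np.linalg.norm(P[1]-P[0]),np.linalg.norm(P[2]-P[1]),P[:,:2].round().tolist())
a=im[140:250,285:395];b=im[160:270,165:275]
cv2.imwrite("pics/z.png",cv2.resize(np.hstack([b,a]),None,fx=3.6,fy=3.6,interpolation=cv2.INTER_CUBIC))
g=im.astype(int);m=(im.max(2)<75)&(im.max(2).astype(int)-im.min(2)<15);m[:180]=0;m[230:]=0;m[:,:300]=0;m[:,390:]=0
for b in blobs(m,200):
    r=cv2.minAreaRect(b);P=cast(c,cv2.boxPoints(r),8);print("fork",r,P.round().tolist())
E
```

```text
[[ 21.58637268 351.87280846]
 [298.71529165 412.35481917]]
278.5 (246.00001525878906, 238.0) [[466. 160.  30.]] 37.38181305351294 85.50972523506026 [[495.0, 196.0], [512.0, 163.0], [437.0, 122.0], [420.0, 155.0]]
193.0 (188.04298400878906, 210.3452606201172) [[540. 326.  30.]] 59.29613948826777 37.91505521529445 [[515.0, 350.0], [573.0, 338.0], [564.0, 301.0], [506.0, 313.0]]
147.5 (245.55406188964844, 177.17567443847656) [[641. 168.  30.]] 46.429768642974416 38.08784554036467 [[619.0, 189.0], [665.0, 184.0], [660.0, 146.0], [614.0, 152.0]]
253.5 (542.3653564453125, 169.67306518554688) [[ 688. -684.   30.]] 55.35622606226382 45.01320487306052 [[664.0, -652.0], [718.0, -665.0], [710.0, -710.0], [656.0, -696.0]]
```

View pics/z.png

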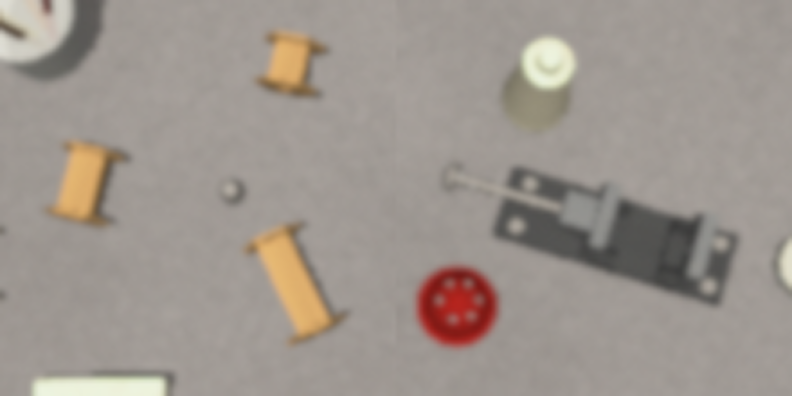

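apply_moves:
  plan:
    - {"x": -0.98,"y": -0.5,"hand": 0}
    - {"x": -0.98,"y": -0.5,"hand": 0}
    - {"x": -0.98,"y": -0.5,"hand": 0}
    - {"x": -0.98,"y": -0.5,"hand": 0}

```text
invalid input
```

apply_moves:
  plan:
    - {"x": -0.98,"y": -0.5,"hand": 0}
    - {"x": -0.98,"y": -0.5,"hand": 0}
    - {"x": -0.98,"y": -0.5,"hand": 0}
    - {"x": -0.98,"y": -0.5,"hand": 0}

```text
invalid input
```

apply_moves:
  plan:
    - {"x": -0.98,"y": -0.5,"z": 0.2,"hand": 0}
    - {"x": -0.98,"y": -0.5,"z": 0.2,"hand": 0}
    - {"x": -0.98,"y": -0.5,"z": 0.2,"hand": 0}
    - {"x": -0.98,"y": -0.5,"z": 0.2,"hand": 0}
    - {"x": -0.98,"y": -0.5,"z": 0.2,"hand": 0}
    - {"x": -0.98,"y": -0.5,"z": 0.2,"hand": 0}

```text
invalid input
```

```bash
python3 - <<'E'
from h import *
c=cam("wrist");im=manip.read_camera("wrist")[:,:,::-1].copy();cv2.imwrite("pics/w1.png",im)
t=cam("top");f=cast(t,[(317.2,185.8),(380,204.4),(374.4,224.4),(312.5,205.8)],8);print(f.round(1).tolist(),manip.sense()["position"])
ax=(f[1]+f[2]-f[0]-f[3])/2;ay=(f[0]+f[1]-f[2]-f[3])/2;e=ax/np.linalg.norm(ax);print(np.linalg.norm(ax),np.linalg.norm(ay),e,"origin",f.mean(0)+22*e)
hsv=cv2.cvtColor(im,cv2.COLOR_BGR2HSV);m=cv2.inRange(hsv,(5,90,120),(20,255,255))
for b in blobs(m,300):
    P=cast(c,b[:,0],35)[:,:2].astype(np.float32);r=cv2.minAreaRect(P);print(cv2.minAreaRect(b)[0],r)
E
```

```text
[[626.5, -38.7, 8.0], [576.9, -220.9, 8.0], [518.2, -204.6, 8.0], [567.1, -26.2, 8.0]] [171.33261001 652.50688742 199.42598816]
186.93527225662987 60.7733766061347 [-0.26325548 -0.96472615  0.        ] origin [ 566.38961927 -143.82645347    8.        ]
```

View pics/w1.png

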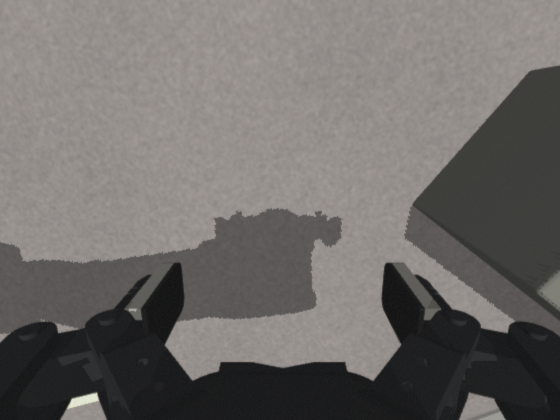

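The view shows only bare table, because the moves were refused. Probably every key must be present in each row.

apply_moves:
  plan:
    - {"x": -0.98,"y": -0.5,"z": 0,"rx": 0,"ry": 0,"rz": 0,"hand": 0}
    - {"x": -0.98,"y": -0.5,"z": 0,"rx": 0,"ry": 0,"rz": 0,"hand": 0}
    - {"x": -0.98,"y": -0.5,"z": 0,"rx": 0,"ry": 0,"rz": 0,"hand": 0}
    - {"x": -0.98,"y": -0.5,"z": 0,"rx": 0,"ry": 0,"rz": 0,"hand": 0}

```text
clock: 0.55
position: [300.3, 538.2, 200.2]
eef_rot: [0.002, 0.132, 0.991, -0.001]
wrist_force: [-0.8, 0.5, -0.6]
opening: 1.0
gripper_force: 0.0
```

apply_moves:
  plan:
    - {"x": -0.98,"y": -0.5,"z": 0,"rx": 0,"ry": 0,"rz": 0,"hand": 0}
    - {"x": -0.98,"y": -0.5,"z": 0,"rx": 0,"ry": 0,"rz": 0,"hand": 0}
    - {"x": -0.98,"y": -0.5,"z": 0,"rx": 0,"ry": 0,"rz": 0,"hand": 0}
    - {"x": -0.98,"y": -0.5,"z": 0,"rx": 0,"ry": 0,"rz": 0,"hand": 0}

```text
clock: 0.95
position: [422.6, 427.9, 200.1]
eef_rot: [0.001, 0.132, 0.991, -0.001]
wrist_force: [0.3, -0.2, -0.7]
opening: 0.998
gripper_force: 0.0
```

apply_moves:
  plan:
    - {"x": -0.98,"y": -0.5,"z": 0.2,"rx": 0,"ry": 0,"rz": 0,"hand": 0}
    - {"x": -0.98,"y": -0.5,"z": 0.2,"rx": 0,"ry": 0,"rz": 0,"hand": 0}
    - {"x": -0.98,"y": -0.5,"z": 0.2,"rx": 0,"ry": 0,"rz": 0,"hand": 0}
    - {"x": -0.98,"y": -0.5,"z": 0.2,"rx": 0,"ry": 0,"rz": 0,"hand": 0}
    - {"x": -0.98,"y": -0.5,"z": 0.2,"rx": 0,"ry": 0,"rz": 0,"hand": 0}
    - {"x": -0.98,"y": -0.5,"z": 0.2,"rx": 0,"ry": 0,"rz": 0,"hand": 0}
    - {"x": -0.98,"y": -0.5,"z": 0.2,"rx": 0,"ry": 0,"rz": 0,"hand": 0}

```text
clock: 1.65
position: [539.4, 325.3, 170.2]
eef_rot: [-0.0, 0.127, 0.992, 0.0]
wrist_force: [-0.2, 0.3, 0.1]
opening: 1.001
gripper_force: 0.0
```

```bash
python3 - <<'E'
from h import *
c=cam("wrist");im=manip.read_camera("wrist")[:,:,::-1].copy();cv2.imwrite("pics/w2.png",im)
s=manip.sense();print(s["clock"],s["position"],s["eef_rot"],s["q"])
hsv=cv2.cvtColor(im,cv2.COLOR_BGR2HSV);m=cv2.inRange(hsv,(5,90,120),(20,255,255))
for b in blobs(m,300):
    P=cast(c,b[:,0],35)[:,:2].astype(np.float32);r=cv2.minAreaRect(P);print(cv2.minAreaRect(b)[0],r)
E
```

```text
1.7 [539.51177451 325.28125306 170.36808599] [-2.26952372e-04  1.26621483e-01  9.91950960e-01  4.92176421e-04] [-0.65370878  0.53352309  0.06009593  1.60672236 -0.03748765  1.0021398
  0.73510684]
(285.6776428222656, 187.763427734375) ((539.862548828125, 329.30706787109375), (47.02805709838867, 63.3953971862793), 78.92667388916016)
(87.75, 158.25001525878906) ((467.8686828613281, 160.40594482421875), (77.95455932617188, 29.47511863708496), 26.184375762939453)
```

View pics/w2.png

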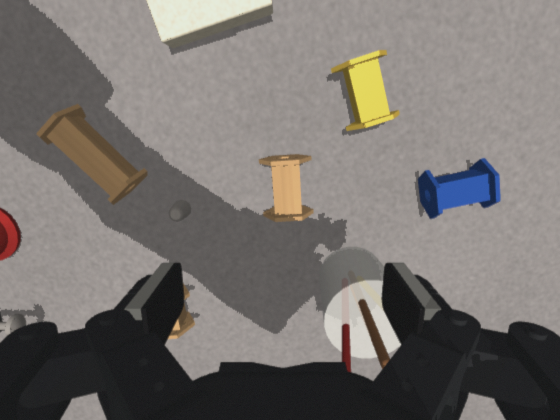

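The wrist view shows the 57 mm spool at (287,188), its barrel top running from about (272,165) to (302,215). The pot is at (355,295), and the long and short spools are at the left.

```bash
python3 - <<'E'
from h import *
c=cam("wrist");im=cv2.imread("pics/w2.png");g=im.astype(int)
h=cv2.cvtColor(im,cv2.COLOR_BGR2HSV)[140:235,250:325]
m=cv2.inRange(h,(5,60,190),(20,255,255));m=cv2.morphologyEx(m,cv2.MORPH_OPEN,np.ones((9,9)))
b=max(blobs(m,100),key=cv2.contourArea)[:,0]+[250,140]
P=cast(c,b,35)[:,:2].astype(np.float32);print(cv2.minAreaRect(P),cv2.boundingRect(b))
s=manip.sense();q=s["eef_rot"];Rm=R.from_quat([q[1],q[2],q[3],q[0]]).as_matrix();print(Rm.round(3).tolist())
r=cv2.minAreaRect(P);print(Rm.T@(np.r_[r[0],35]-s["position"]))
t=cam("top");print(cast(t,[(166,142),(150,154)],160).round())
E
```

```text
((541.6282958984375, 329.2640686035156), (25.530624389648438, 46.1360969543457), 79.0384292602539) (272, 166, 29, 48)
[[-0.968, 0.251, -0.0], [0.251, 0.968, 0.001], [0.001, 0.001, -1.0]]
[ -1.12597404   4.26238377 135.37143515]
[[696. 365. 160.]
 [663. 404. 160.]]
```

apply_moves:
  plan:
    - {"x": -0.007,"y": 0.028,"z": 0.3,"rx": 0,"ry": 0,"rz": -0.01,"hand": 0}
    - {"x": -0.007,"y": 0.028,"z": 0.5,"rx": 0,"ry": 0,"rz": -0.01,"hand": 0}
    - {"x": -0.007,"y": 0.028,"z": 0.75,"rx": 0,"ry": 0,"rz": -0.01,"hand": 0}
    - {"x": -0.007,"y": 0.028,"z": 0.75,"rx": 0,"ry": 0,"rz": -0.01,"hand": 0}
    - {"x": -0.007,"y": 0.028,"z": 0.75,"rx": 0,"ry": 0,"rz": -0.01,"hand": 0}

```text
clock: 2.2
position: [542.3, 328.0, 58.1]
eef_rot: [-0.0, 0.096, 0.995, -0.0]
wrist_force: [-0.3, 0.4, 0.3]
opening: 0.999
gripper_force: 0.0
```

apply_moves:
  plan:
    - {"x": 0,"y": 0,"z": 0.15,"rx": 0,"ry": 0,"rz": 0,"hand": 0}
    - {"x": 0,"y": 0,"z": 0.33,"rx": 0,"ry": 0,"rz": 0,"hand": 0}
    - {"x": 0,"y": 0,"z": 0.34,"rx": 0,"ry": 0,"rz": 0,"hand": 0}
    - {"x": 0,"y": 0,"z": 0.34,"rx": 0,"ry": 0,"rz": 0,"hand": 0.3}
    - {"x": 0,"y": 0,"z": 0.34,"rx": 0,"ry": 0,"rz": 0,"hand": 1}
    - {"x": 0,"y": 0,"z": 0.34,"rx": 0,"ry": 0,"rz": 0,"hand": 1}
    - {"x": 0,"y": 0,"z": 0.34,"rx": 0,"ry": 0,"rz": 0,"hand": 1}
    - {"x": 0,"y": 0,"z": 0.34,"rx": 0,"ry": 0,"rz": 0,"hand": 1}

```text
clock: 3.0
position: [543.2, 327.2, 7.2]
eef_rot: [0.0, 0.097, 0.995, 0.0]
wrist_force: [-0.6, 0.3, -0.7]
opening: 0.144
gripper_force: 0.0
```

```bash
python3 - <<'E'
from h import *
s=manip.sense();print(s["opening"],s["gripper_force"])
cv2.imwrite("pics/w3.png",manip.read_camera("wrist")[:,:,::-1]);s=manip.sense();print(s["opening"],s["gripper_force"],s["position"])
E
```

```text
0.1439639313786261 0.0
0.055414302460993284 0.0 [543.08968479 327.11781953   7.0378063 ]
```

View pics/w3.png

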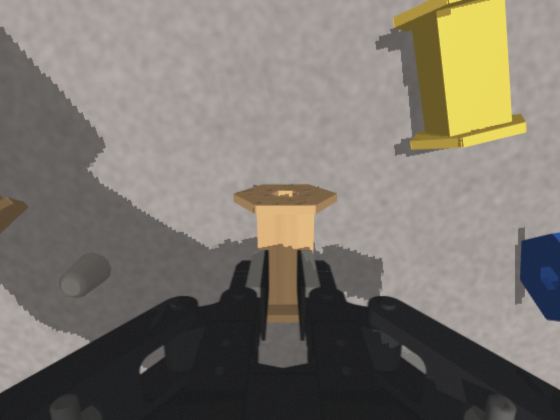

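The view shows the fingers at about 268 and 300 px, closer together than the barrel (257–315 px), with no grip force. I'll wait a moment and read the state again.

apply_moves:
  plan:
    - {"x": 0,"y": 0,"z": 0,"rx": 0,"ry": 0,"rz": 0,"hand": 1}
    - {"x": 0,"y": 0,"z": 0,"rx": 0,"ry": 0,"rz": 0,"hand": 1}
    - {"x": 0,"y": 0,"z": 0,"rx": 0,"ry": 0,"rz": 0,"hand": 1}

```text
clock: 3.35
position: [542.9, 327.0, 6.5]
eef_rot: [-0.0, 0.097, 0.995, -0.0]
wrist_force: [-0.4, -0.2, -0.1]
opening: -0.001
gripper_force: 0.0
```

```bash
python3 - <<'E'
from h import *
s=manip.sense();print(s["opening"],s["gripper_force"],s["wrist_force"])
a=manip.read_camera("wrist")[:,:,::-1];c=cam("scene")
b=manip.read_camera("scene")[:,:,::-1];u,v=proj(c,[541,328,20])[0].astype(int);print(u,v)
b=cv2.resize(b[v-50:v+55,u-35:u+35],(280,420),interpolation=cv2.INTER_CUBIC)
cv2.imwrite("pics/w4.png",np.hstack([a[:,120:440],b]))
E
```

```text
-0.0006357280771498841 0.0 [-0.42990753 -0.17610728 -0.07073663]
328 142
```

View pics/w4.png

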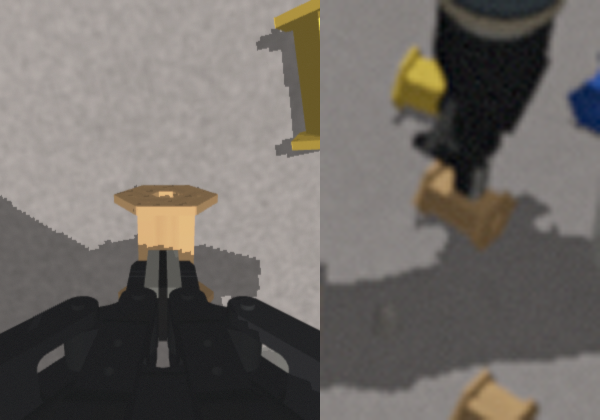

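Both views show the fingers shut just above the barrel top although the TCP reads z = 6.5 mm. The finger tips in the wrist pictures also sit about 30 mm short of the stated TCP. I'll check this by a light touch on the barrel top, which is at z = 35.

apply_moves:
  plan:
    - {"x": 0,"y": 0,"z": 0.007,"rx": 0,"ry": 0,"rz": 0,"hand": 1}
    - {"x": 0,"y": 0,"z": 0.014,"rx": 0,"ry": 0,"rz": 0,"hand": 1}
    - {"x": 0,"y": 0,"z": 0.02,"rx": 0,"ry": 0,"rz": 0,"hand": 1}

```text
clock: 3.75
position: [542.9, 327.1, 3.9]
eef_rot: [0.0, 0.097, 0.995, 0.0]
wrist_force: [-3.2, -1.6, 12.7]
opening: 0.005
gripper_force: 6.6
```

The touch came at about TCP z = 5, so the real fingertips are about 30 mm behind the stated TCP. I'll use tip z = TCP z + 30 from here on, then lift, open, go lower and grip.

apply_moves:
  plan:
    - {"x": 0,"y": 0,"z": -0.15,"rx": 0,"ry": 0,"rz": 0,"hand": 0}
    - {"x": 0,"y": 0.013,"z": -0.15,"rx": 0,"ry": 0,"rz": 0,"hand": 0}
    - {"x": 0,"y": 0.013,"z": -0.15,"rx": 0,"ry": 0,"rz": 0,"hand": 0}
    - {"x": 0,"y": 0.013,"z": -0.15,"rx": 0,"ry": 0,"rz": 0,"hand": 0}
    - {"x": 0,"y": 0.013,"z": -0.15,"rx": 0,"ry": 0,"rz": 0,"hand": 0}
    - {"x": 0,"y": 0.013,"z": -0.15,"rx": 0,"ry": 0,"rz": 0,"hand": 0}
    - {"x": 0,"y": 0.013,"z": 0.0,"rx": 0,"ry": 0,"rz": 0,"hand": 0}
    - {"x": 0,"y": 0.013,"z": 0.12,"rx": 0,"ry": 0,"rz": 0,"hand": 0}
    - {"x": 0,"y": 0.013,"z": 0.18,"rx": 0,"ry": 0,"rz": 0,"hand": 0}
    - {"x": 0,"y": 0.013,"z": 0.18,"rx": 0,"ry": 0,"rz": 0,"hand": 0}

```text
clock: 4.75
position: [542.4, 328.4, -24.8]
eef_rot: [-0.001, 0.097, 0.995, -0.001]
wrist_force: [-0.9, -0.4, -0.7]
opening: 1.003
gripper_force: 0.0
```

apply_moves:
  plan:
    - {"x": 0,"y": 0,"z": 0,"rx": 0,"ry": 0,"rz": 0,"hand": 1}
    - {"x": 0,"y": 0,"z": 0,"rx": 0,"ry": 0,"rz": 0,"hand": 1}
    - {"x": 0,"y": 0,"z": 0,"rx": 0,"ry": 0,"rz": 0,"hand": 1}
    - {"x": 0,"y": 0,"z": 0,"rx": 0,"ry": 0,"rz": 0,"hand": 1}
    - {"x": 0,"y": 0,"z": 0,"rx": 0,"ry": 0,"rz": 0,"hand": 1}
    - {"x": 0,"y": 0,"z": 0,"rx": 0,"ry": 0,"rz": 0,"hand": 1}

```text
clock: 5.35
position: [543.7, 329.3, -22.7]
eef_rot: [0.0, 0.097, 0.995, 0.0]
wrist_force: [-0.7, -0.9, 6.3]
opening: 0.297
gripper_force: 59.0
```

The spool is gripped: 25 mm opening, 59 N. It still rests on the table at TCP z ≈ -22.7, so the cradle height corresponds to TCP z ≈ -5. Now I'll lift and carry it.

apply_moves:
  plan:
    - {"x": 0,"y": 0,"z": -0.2,"rx": 0,"ry": 0,"rz": 0,"hand": 1}
    - {"x": 0,"y": 0,"z": -0.45,"rx": 0,"ry": 0,"rz": 0,"hand": 1}
    - {"x": 0,"y": 0,"z": -0.75,"rx": 0,"ry": 0,"rz": 0,"hand": 1}
    - {"x": 0,"y": 0,"z": -1,"rx": 0,"ry": 0,"rz": 0,"hand": 1}
    - {"x": 0,"y": 0,"z": -1,"rx": 0,"ry": 0,"rz": 0,"hand": 1}

```text
clock: 5.85
position: [546.1, 330.6, 132.3]
eef_rot: [0.004, 0.097, 0.995, 0.003]
wrist_force: [1.0, 0.3, -0.5]
opening: 0.295
gripper_force: 59.0
```

apply_moves:
  plan:
    - {"x": -0.25,"y": -0.2,"z": 0,"rx": 0,"ry": 0,"rz": 0,"hand": 1}
    - {"x": -0.25,"y": -0.45,"z": 0,"rx": 0,"ry": 0,"rz": 0,"hand": 1}
    - {"x": -0.25,"y": -0.7,"z": 0,"rx": 0,"ry": 0,"rz": 0,"hand": 1}
    - {"x": -0.25,"y": -1,"z": 0,"rx": 0,"ry": 0,"rz": 0,"hand": 1}

```text
clock: 6.25
position: [550.5, 173.9, 125.8]
eef_rot: [-0.0, 0.096, 0.995, 0.0]
wrist_force: [0.7, -0.7, -0.3]
opening: 0.293
gripper_force: 59.0
```

apply_moves:
  plan:
    - {"x": -0.25,"y": -0.25,"z": 0,"rx": 0,"ry": 0,"rz": 0,"hand": 1}
    - {"x": -0.25,"y": -0.5,"z": 0,"rx": 0,"ry": 0,"rz": 0,"hand": 1}
    - {"x": -0.25,"y": -0.75,"z": 0,"rx": 0,"ry": 0,"rz": 0,"hand": 1}
    - {"x": -0.25,"y": -1,"z": 0,"rx": 0,"ry": 0,"rz": 0,"hand": 1}
    - {"x": -0.25,"y": -1,"z": 0,"rx": 0,"ry": 0,"rz": 0,"hand": 1}

```text
clock: 6.75
position: [557.5, 13.3, 126.2]
eef_rot: [-0.001, 0.101, 0.995, -0.002]
wrist_force: [-0.2, -0.4, -0.2]
opening: 0.291
gripper_force: 59.1
```

apply_moves:
  plan:
    - {"x": -0.25,"y": -0.25,"z": 0,"rx": 0,"ry": 0,"rz": 0.1,"hand": 1}
    - {"x": -0.25,"y": -0.5,"z": 0,"rx": 0,"ry": 0,"rz": 0.1,"hand": 1}
    - {"x": -0.25,"y": -0.75,"z": 0,"rx": 0,"ry": 0,"rz": 0.1,"hand": 1}
    - {"x": -0.25,"y": -1,"z": 0,"rx": 0,"ry": 0,"rz": 0.1,"hand": 1}
    - {"x": -0.25,"y": -1,"z": 0,"rx": 0,"ry": 0,"rz": 0.26,"hand": 1}
    - {"x": -0.25,"y": -1,"z": 0,"rx": 0,"ry": 0,"rz": 0.26,"hand": 1}
    - {"x": -0.25,"y": -1,"z": 0,"rx": 0,"ry": 0,"rz": 0.26,"hand": 1}
    - {"x": -0.25,"y": -1,"z": 0,"rx": 0,"ry": 0,"rz": 0.26,"hand": 1}
    - {"x": -0.25,"y": -1,"z": 0,"rx": 0,"ry": 0,"rz": 0.26,"hand": 1}
    - {"x": -0.25,"y": -1,"z": 0,"rx": 0,"ry": 0,"rz": 0.26,"hand": 1}

```text
clock: 7.75
position: [566.7, -133.8, 126.0]
eef_rot: [-0.0, 0.751, 0.66, -0.0]
wrist_force: [0.7, 0.3, -0.6]
opening: 0.289
gripper_force: 59.0
```

apply_moves:
  plan:
    - {"x": 0,"y": 0,"z": 0,"rx": 0,"ry": 0,"rz": 0.003,"hand": 1}
    - {"x": 0,"y": 0,"z": 0,"rx": 0,"ry": 0,"rz": 0.003,"hand": 1}
    - {"x": 0,"y": 0,"z": 0,"rx": 0,"ry": 0,"rz": 0.003,"hand": 1}

```text
clock: 8.05
position: [566.9, -134.1, 126.4]
eef_rot: [-0.0, 0.754, 0.657, -0.0]
wrist_force: [0.4, -0.1, -0.8]
opening: 0.29
gripper_force: 59.0
```

```bash
python3 - <<'E'
from h import *
c=cam("wrist");s=manip.sense();np.savez("c5.npz",K=c[0],T=c[1]);im=manip.read_camera("wrist")[:,:,::-1]
cv2.imwrite("pics/w5raw.png",im)
cv2.imwrite("pics/w5.png",cv2.resize(im,(800,600),interpolation=cv2.INTER_CUBIC))
print(s["position"],s["eef_rot"],s["opening"],s["q"][6])
E
```

```text
[ 566.88646361 -134.09836555  126.40497393] [-9.26181031e-05  7.54299423e-01  6.56530548e-01 -1.09929756e-04] 0.2902875600131771 0.3363892542486016
```

View pics/w5.png

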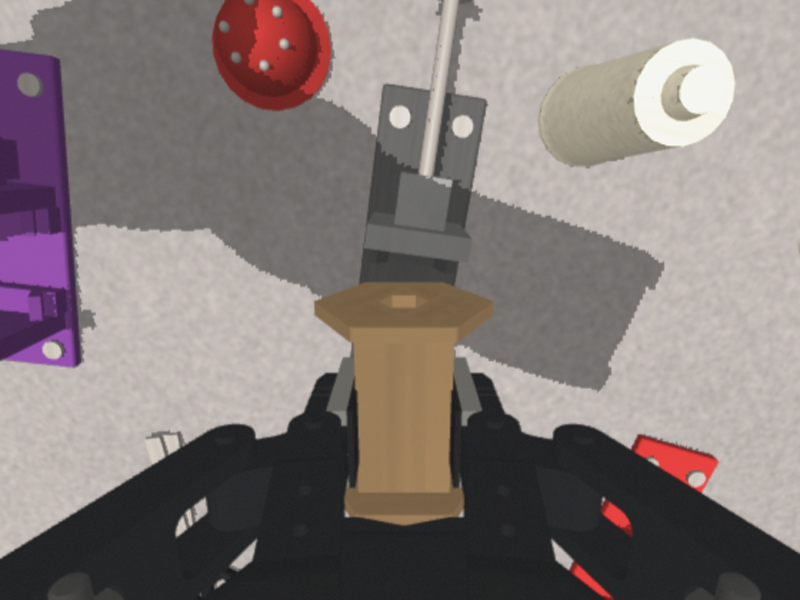

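The view shows the spool held square between the fingers. The plate's end corners are at (384,86) and (487,99), the guide top at (401,172)–(452,181), and the near cheek's top corners at (373,222), (470,237), (366,247) and (467,261). The holder is turned some 7° against the tool.

```bash
cat > fit.py <<'E'
from h import *
def fit(W,H):
    W=W[:,:2];H=np.array(H)[:,:2].astype(float);w0=W.mean(0);h0=H.mean(0);a=H-h0;b=W-w0
    th=np.arctan2((a[:,0]*b[:,1]-a[:,1]*b[:,0]).sum(),(a*b).sum());M=np.array([[np.cos(th),-np.sin(th)],[np.sin(th),np.cos(th)]])
    o=w0-M@h0;return th,o,W-(H@M.T+o)
E
python3 - <<'E'
from fit import *
d=np.load("c5.npz");c=d["K"],d["T"];k=.7
px=np.array([(384,86),(487,99),(401,172),(452,181),(373,222),(470,237),(366,247),(467,261)])*k
H=[(-117,-30,8),(-117,30,8),(-71,-13,53),(-71,13,53),(-45,-26,66),(-45,26,66),(-33,-26,66),(-33,26,66)]
for dz in(0,): 
    W=np.vstack([cast(c,p,h[2]) for p,h in zip(px,H)])
    th,o,r=fit(W,H);print(np.degrees(th),o,r.round(1).tolist())
s=manip.sense();q=s["eef_rot"];Rm=R.from_quat([q[1],q[2],q[3],q[0]]).as_matrix();print(Rm.round(3).tolist(),np.degrees(np.arctan2(Rm[1,0],Rm[0,0])))
# spool flange (nearest) : left/right/upper corners & barrel
sp=np.array([(352,340),(456,340)])*k;print(Rm.T@(np.r_[o,40]-s["position"]))
print(cast(c,np.array([(403,300)])*k,126.4+22.7+22-0))
E
```

```text
-105.75925887244321 [ 568.21673675 -142.18709404] [[0.3, -2.0], [-0.7, -0.4], [-0.2, 0.2], [-0.6, -0.6], [2.7, 0.6], [-1.4, 0.9], [0.7, 0.5], [-0.8, 0.8]]
[[0.139, 0.99, -0.0], [0.99, -0.139, 0.0], [0.0, -0.0, -1.0]] 82.02540237598045
[-7.71410895  2.46563309 86.50170855]
[[ 571.53926444 -102.10705241  171.1       ]]
```

apply_moves:
  plan:
    - {"x": -0.072,"y": 0.013,"z": 0,"rx": 0,"ry": 0,"rz": 0.0217,"hand": 1}
    - {"x": -0.072,"y": 0.013,"z": 0.15,"rx": 0,"ry": 0,"rz": 0.0217,"hand": 1}
    - {"x": -0.072,"y": 0.013,"z": 0.3,"rx": 0,"ry": 0,"rz": 0.0217,"hand": 1}
    - {"x": -0.072,"y": 0.013,"z": 0.42,"rx": 0,"ry": 0,"rz": 0.0217,"hand": 1}
    - {"x": -0.072,"y": 0.013,"z": 0.42,"rx": 0,"ry": 0,"rz": 0.0217,"hand": 1}
    - {"x": -0.072,"y": 0.013,"z": 0.42,"rx": 0,"ry": 0,"rz": 0.0217,"hand": 1}
    - {"x": -0.072,"y": 0.013,"z": 0.42,"rx": 0,"ry": 0,"rz": 0.0217,"hand": 1}

```text
clock: 8.8
position: [568.0, -145.6, 64.7]
eef_rot: [0.001, 0.798, 0.602, 0.001]
wrist_force: [0.1, 0.1, 0.2]
opening: 0.292
gripper_force: 59.0
```

```bash
python3 - <<'E'
from h import *
c=cam("wrist");s=manip.sense();np.savez("c6.npz",K=c[0],T=c[1]);im=manip.read_camera("wrist")[:,:,::-1]
cv2.imwrite("pics/w6.png",cv2.resize(im[60:360,80:480],(800,600),interpolation=cv2.INTER_CUBIC))
q=s["eef_rot"];Rm=R.from_quat([q[1],q[2],q[3],q[0]]).as_matrix();print(s["position"],np.degrees(np.arctan2(Rm[1,0],Rm[0,0])))
E
```

```text
[ 567.99209141 -145.64820885   64.67582575] 74.07180879928717
```

View pics/w6.png

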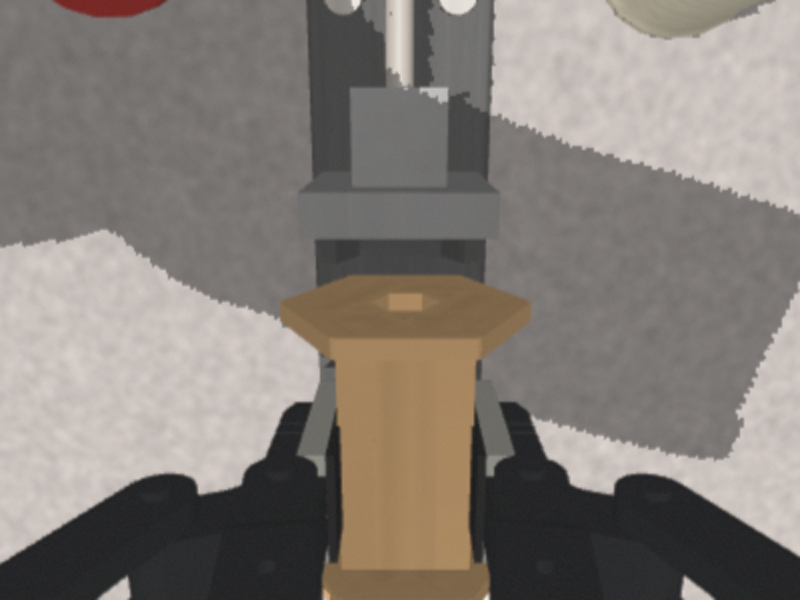

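The tool is square to the holder. The near cheek's inner top edge is at row 238, columns 298–500 (centre 399). The spool's flange is centred at column 405 and its bore at row 302.

```bash
python3 - <<'E'
from h import *
d=np.load("c6.npz");c=d["K"],d["T"];f=lambda u,v:(u/2+80,v/2+60)
a=np.radians(74.1);ex=np.array([np.cos(a),np.sin(a)]);ey=np.array([np.sin(a),-np.cos(a)])
p=np.array([567.99,-145.65])
for n,(u,v),z in[("cheekL",(298,238),66),("cheekR",(500,238),66),("cheekoutL",(320,172),66),("guideL",(350,87),53),("guideR",(448,87),53),("bore",(405,302),109.4),("flangetopL",(330,340),131.4),("flangetopR",(482,340),131.4)]:
    P=cast(c,f(u,v),z)[0,:2]-p;print(n,ex@P,ey@P)
E
```

```text
cheekL 36.57312683972523 -27.541668485388378
cheekR 36.56906209690002 25.040869652528297
cheekoutL 53.53793639843193 -21.230884953161148
guideL 74.4280051427686 -14.174120321056458
guideR 74.43180051869246 11.647104469545477
bore 31.951970838226803 0.2568425002836413
flangetopL 31.737639880304076 -12.413362492219772
flangetopR 31.731351125521527 13.215536533798362
```

apply_moves:
  plan:
    - {"x": 0,"y": -0.01,"z": 0,"rx": 0,"ry": 0,"rz": 0,"hand": 1}
    - {"x": 0,"y": -0.01,"z": 0.1,"rx": 0,"ry": 0,"rz": 0,"hand": 1}
    - {"x": 0,"y": -0.01,"z": 0.2,"rx": 0,"ry": 0,"rz": 0,"hand": 1}
    - {"x": 0,"y": -0.01,"z": 0.28,"rx": 0,"ry": 0,"rz": 0,"hand": 1}
    - {"x": 0,"y": -0.01,"z": 0.34,"rx": 0,"ry": 0,"rz": 0,"hand": 1}
    - {"x": 0,"y": -0.01,"z": 0.38,"rx": 0,"ry": 0,"rz": 0,"hand": 1}
    - {"x": 0,"y": -0.01,"z": 0.4,"rx": 0,"ry": 0,"rz": 0,"hand": 1}
    - {"x": 0,"y": -0.01,"z": 0.4,"rx": 0,"ry": 0,"rz": 0,"hand": 1}

```text
clock: 9.65
position: [565.9, -144.9, 3.5]
eef_rot: [-0.0, 0.798, 0.602, -0.0]
wrist_force: [-0.6, 0.1, -0.4]
opening: 0.291
gripper_force: 59.0
```

apply_moves:
  plan:
    - {"x": 0,"y": 0,"z": 0.02,"rx": 0,"ry": 0,"rz": 0,"hand": 1}
    - {"x": 0,"y": 0,"z": 0.03,"rx": 0,"ry": 0,"rz": 0,"hand": 1}
    - {"x": 0,"y": 0,"z": 0.04,"rx": 0,"ry": 0,"rz": 0,"hand": 1}
    - {"x": 0,"y": 0,"z": 0.04,"rx": 0,"ry": 0,"rz": 0,"hand": 1}

```text
clock: 10.05
position: [565.9, -144.8, -2.5]
eef_rot: [-0.0, 0.798, 0.602, -0.0]
wrist_force: [0.0, 0.1, -1.0]
opening: 0.293
gripper_force: 59.0
```

apply_moves:
  plan:
    - {"x": 0,"y": 0.003,"z": 0.007,"rx": 0,"ry": 0,"rz": 0,"hand": 1}
    - {"x": 0,"y": 0.003,"z": 0.014,"rx": 0,"ry": 0,"rz": 0,"hand": 1}
    - {"x": 0,"y": 0.003,"z": 0.014,"rx": 0,"ry": 0,"rz": 0,"hand": 1}

```text
clock: 10.35
position: [566.4, -145.0, -4.6]
eef_rot: [0.0, 0.798, 0.602, -0.0]
wrist_force: [-1.0, 0.2, -0.4]
opening: 0.289
gripper_force: 59.1
```

apply_moves:
  plan:
    - {"x": 0,"y": 0,"z": 0.007,"rx": 0,"ry": 0,"rz": 0,"hand": 1}
    - {"x": 0,"y": 0,"z": 0.014,"rx": 0,"ry": 0,"rz": 0,"hand": 1}
    - {"x": 0,"y": 0,"z": 0.014,"rx": 0,"ry": 0,"rz": 0,"hand": 1}

```text
clock: 10.65
position: [566.5, -145.0, -4.8]
eef_rot: [0.0, 0.798, 0.602, 0.001]
wrist_force: [-5.5, 2.3, 22.1]
opening: 0.294
gripper_force: 62.4
```

Contact came at the expected height. I'll relax the push, release and lift out.

apply_moves:
  plan:
    - {"x": 0,"y": 0,"z": -0.01,"rx": 0,"ry": 0,"rz": 0,"hand": 1}
    - {"x": 0,"y": 0,"z": -0.01,"rx": 0,"ry": 0,"rz": 0,"hand": 0.4}
    - {"x": 0,"y": 0,"z": -0.01,"rx": 0,"ry": 0,"rz": 0,"hand": 0.4}
    - {"x": 0,"y": 0,"z": -0.01,"rx": 0,"ry": 0,"rz": 0,"hand": 0.4}
    - {"x": 0,"y": 0,"z": -0.01,"rx": 0,"ry": 0,"rz": 0,"hand": 0.4}
    - {"x": 0,"y": 0,"z": -0.2,"rx": 0,"ry": 0,"rz": 0,"hand": 0.4}
    - {"x": 0,"y": 0,"z": -0.45,"rx": 0,"ry": 0,"rz": 0,"hand": 0.4}
    - {"x": 0,"y": 0,"z": -0.75,"rx": 0,"ry": 0,"rz": 0,"hand": 0.4}
    - {"x": 0,"y": 0,"z": -1,"rx": 0,"ry": 0,"rz": 0,"hand": 0.6}
    - {"x": 0,"y": 0,"z": -1,"rx": 0,"ry": 0,"rz": 0,"hand": 1}

```text
clock: 11.65
position: [568.9, -146.3, 148.3]
eef_rot: [0.003, 0.798, 0.602, 0.003]
wrist_force: [0.7, -0.4, -1.3]
opening: 0.267
gripper_force: 0.0
```

```bash
python3 - <<'E'
from h import *
c=cam("wrist");s=manip.sense();np.savez("c7.npz",K=c[0],T=c[1]);im=manip.read_camera("wrist")[:,:,::-1]
cv2.imwrite("pics/w7.png",cv2.resize(im[0:360,80:480],(667,600),interpolation=cv2.INTER_CUBIC))
q=s["eef_rot"];Rm=R.from_quat([q[1],q[2],q[3],q[0]]).as_matrix();print(s["position"],s["opening"],np.degrees(np.arctan2(Rm[1,0],Rm[0,0])))
E
```

```text
[ 568.9375868  -146.3348096   148.27057228] 0.2673974496377185 74.02925945719014
```

View pics/w7.png

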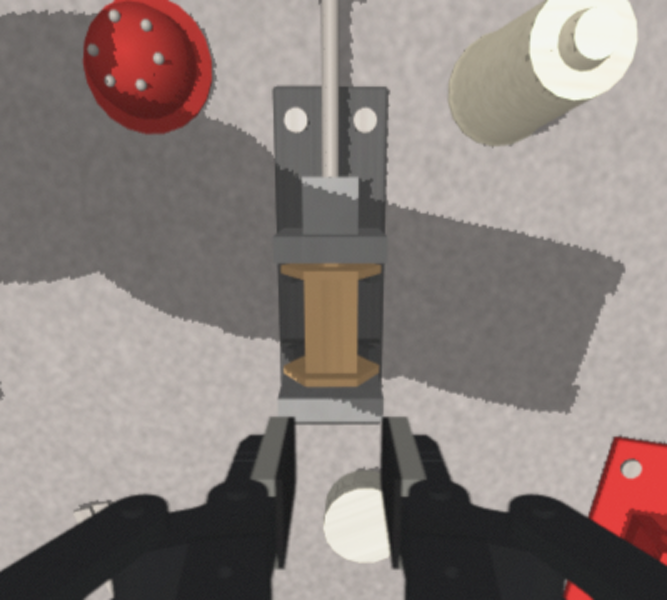

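The view shows the spool seated between the cheeks: flanges at rows 270 and 372, near cheek inner edge at row 262, far cheek inner edge near row 398. The pin runs along column 329 into the guide at row 178. Next I'll compute the pin line relative to the tool.

```bash
python3 - <<'E'
from h import *
d=np.load("c7.npz");c=d["K"],d["T"];k=400/667
T=np.array([568.94,-146.33]);a=np.radians(74.1);ex=np.array([np.cos(a),np.sin(a)]);ey=np.array([np.sin(a),-np.cos(a)])
for n,u,v,z in[("cheekL",275,262,66),("cheekR",386,262,66),("farL",281,398,66),("farR",383,398,66),("guideL",302,178,53),("guideR",358,178,53),("pin",329,170,40),("pintop",329.5,2,38),("plL",274,87,8),("plR",388,87,8),("flL",311,283,60),("barrelL",304,330,53),("barrelR",358,330,53)]:
    P=cast(c,(u*k+80,v*k),z)[0,:2]-T;print(n,(ex@P).round(1),(ey@P).round(1))
s=manip.sense();print(s["position"],s["q"])
E
```

```text
cheekL 37.4 -27.6
cheekR 37.3 23.0
farL -28.7 -26.7
farR -28.9 23.0
guideL 74.2 -15.3
guideR 74.2 10.4
pin 78.1 -3.0
pintop 150.0 -2.4
plL 119.8 -31.3
plR 119.8 27.4
flL 26.7 -11.6
barrelL 2.2 -15.6
barrelR 2.1 11.1
[ 567.78952955 -145.48721173  145.74359173] [-0.16723248  0.54837912  0.53323823  1.76955066 -0.34256881  0.91207096
  0.23473167]
```

apply_moves:
  plan:
    - {"x": 0.3,"y": -0.006,"z": 0,"rx": 0,"ry": 0,"rz": 0,"hand": 1}
    - {"x": 0.6,"y": -0.006,"z": 0,"rx": 0,"ry": 0,"rz": 0,"hand": 1}
    - {"x": 0.9,"y": -0.006,"z": 0,"rx": 0,"ry": 0,"rz": 0,"hand": 1}
    - {"x": 1,"y": -0.006,"z": 0,"rx": 0,"ry": 0,"rz": 0,"hand": 1}
    - {"x": 1,"y": -0.006,"z": 0,"rx": 0,"ry": 0,"rz": 0,"hand": 1}

```text
clock: 12.2
position: [606.5, 3.3, 141.6]
eef_rot: [-0.001, 0.797, 0.604, -0.001]
wrist_force: [-0.8, -1.0, 0.4]
opening: 0.002
gripper_force: 0.0
```

apply_moves:
  plan:
    - {"x": 0.25,"y": 0,"z": 0,"rx": 0,"ry": 0,"rz": 0,"hand": 1}
    - {"x": 0.43,"y": 0,"z": 0,"rx": 0,"ry": 0,"rz": 0,"hand": 1}
    - {"x": 0.43,"y": 0,"z": 0,"rx": 0,"ry": 0,"rz": 0,"hand": 1}
    - {"x": 0.43,"y": 0,"z": 0,"rx": 0,"ry": 0,"rz": 0,"hand": 1}
    - {"x": 0.43,"y": 0,"z": 0,"rx": 0,"ry": 0,"rz": 0,"hand": 1}

```text
clock: 12.7
position: [623.9, 59.0, 143.1]
eef_rot: [0.0, 0.799, 0.601, -0.001]
wrist_force: [-0.1, -0.5, 0.4]
opening: 0.002
gripper_force: 0.0
```

```bash
python3 - <<'E'
from h import *
c=cam("wrist");s=manip.sense();im=manip.read_camera("wrist")[:,:,::-1];cv2.imwrite("pics/w8.png",im)
q=s["eef_rot"];Rm=R.from_quat([q[1],q[2],q[3],q[0]]).as_matrix();yaw=np.arctan2(Rm[1,0],Rm[0,0]);p=s["position"];print(p,s["opening"],np.degrees(yaw))
O=np.array([568.2,-143.2]);a=np.radians(74.1);ex=np.array([np.cos(a),np.sin(a)]);ey=np.array([np.sin(a),-np.cos(a)])
print("TCP holder",-ex@(p[:2]-O),ey@(p[:2]-O))
# rows of image through where the head should be
for hx in (-150,-160,-165,-170,-175,-180):
    P=np.r_[O-ex*hx,37];u,v=proj(c,P)[0];print(hx,round(u),round(v))
# profile along pin axis, and head columns
u0,v0=proj(c,np.r_[O+ex*165,37])[0];g=cv2.cvtColor(im,cv2.COLOR_BGR2GRAY)
for v in range(int(v0)-28,int(v0)+20,4): print(v,g[v,int(u0)-28:int(u0)+30:3].tolist())
E
```

```text
[623.87260386  58.96601289 143.11829044] 0.0022619936163830066 73.89525679622945
TCP holder -209.6834290358489 -1.8425999926612016
-150 284 261
-160 284 251
-165 284 245
-170 284 240
-175 284 235
-180 284 230
217 [107, 107, 109, 110, 113, 108, 106, 106, 112, 110, 109, 109, 107, 109, 110, 106, 111, 113, 113, 114]
221 [108, 109, 110, 110, 109, 106, 110, 108, 111, 110, 110, 112, 112, 108, 110, 110, 111, 109, 110, 113]
225 [109, 113, 111, 112, 108, 105, 107, 107, 107, 110, 109, 108, 107, 107, 112, 109, 109, 111, 113, 114]
229 [109, 113, 111, 108, 107, 110, 109, 106, 106, 109, 108, 109, 106, 107, 110, 110, 109, 107, 108, 107]
233 [108, 111, 109, 107, 112, 112, 108, 109, 111, 109, 111, 113, 108, 110, 112, 112, 111, 107, 110, 112]
237 [110, 106, 104, 110, 107, 109, 103, 106, 106, 108, 106, 111, 109, 107, 114, 111, 110, 109, 110, 109]
241 [109, 111, 108, 106, 107, 108, 100, 91, 93, 95, 95, 93, 96, 108, 107, 105, 106, 108, 108, 113]
245 [111, 110, 108, 110, 107, 95, 97, 103, 107, 106, 108, 106, 101, 93, 106, 109, 110, 109, 112, 108]
249 [108, 110, 113, 109, 107, 93, 103, 109, 100, 100, 102, 107, 107, 99, 105, 110, 114, 133, 175, 132]
253 [109, 113, 109, 107, 100, 98, 98, 98, 33, 32, 57, 99, 99, 99, 156, 175, 178, 181, 184, 178]
257 [174, 174, 179, 178, 101, 98, 99, 98, 33, 30, 57, 98, 98, 99, 141, 178, 177, 180, 178, 185]
261 [76, 56, 58, 60, 98, 99, 99, 97, 32, 31, 50, 99, 99, 98, 94, 56, 55, 56, 128, 179]
```

The head's outer edge is at about row 240, column 283, i.e. holder x ≈ -170, centred on the tool. I'll descend behind it.

apply_moves:
  plan:
    - {"x": 0,"y": 0.003,"z": 0.25,"rx": 0,"ry": 0,"rz": 0,"hand": 1}
    - {"x": 0,"y": 0.003,"z": 0.5,"rx": 0,"ry": 0,"rz": 0,"hand": 1}
    - {"x": 0,"y": 0.003,"z": 0.75,"rx": 0,"ry": 0,"rz": 0,"hand": 1}
    - {"x": 0,"y": 0.003,"z": 0.9,"rx": 0,"ry": 0,"rz": 0,"hand": 1}
    - {"x": 0,"y": 0.003,"z": 0.96,"rx": 0,"ry": 0,"rz": 0,"hand": 1}
    - {"x": 0,"y": 0.003,"z": 0.96,"rx": 0,"ry": 0,"rz": 0,"hand": 1}
    - {"x": 0,"y": 0.003,"z": 0.96,"rx": 0,"ry": 0,"rz": 0,"hand": 1}

```text
clock: 13.45
position: [625.6, 60.6, 0.6]
eef_rot: [0.001, 0.799, 0.602, 0.001]
wrist_force: [1.0, -0.6, -0.1]
opening: -0.004
gripper_force: 0.0
```

apply_moves:
  plan:
    - {"x": -0.04,"y": 0,"z": 0,"rx": 0,"ry": 0,"rz": 0,"hand": 1}
    - {"x": -0.08,"y": 0,"z": 0,"rx": 0,"ry": 0,"rz": 0,"hand": 1}
    - {"x": -0.11,"y": 0,"z": 0,"rx": 0,"ry": 0,"rz": 0,"hand": 1}
    - {"x": -0.13,"y": 0,"z": 0,"rx": 0,"ry": 0,"rz": 0,"hand": 1}
    - {"x": -0.15,"y": 0,"z": 0,"rx": 0,"ry": 0,"rz": 0,"hand": 1}

```text
clock: 13.95
position: [618.7, 39.4, -0.4]
eef_rot: [0.0, 0.798, 0.602, 0.0]
wrist_force: [0.4, -0.5, 0.2]
opening: 0.001
gripper_force: 0.0
```

```bash
cat > st.py <<'E'
from h import *
import sys
c=cam("wrist");s=manip.sense();im=manip.read_camera("wrist")[:,:,::-1];cv2.imwrite(sys.argv[1],im)
p=s["position"];O=np.array([568.2,-143.2]);a=np.radians(74.1);ex=np.array([np.cos(a),np.sin(a)]);ey=np.array([np.sin(a),-np.cos(a)])
f=s["wrist_force"];print(s["clock"],"TCP holder",-ex@(p[:2]-O),ey@(p[:2]-O),p[2],"F",-ex@f[:2],ey@f[:2],f[2])
E
python3 st.py pics/w9.png
```

```text
13.95 TCP holder -189.45034783965804 -1.50349705797716 -0.36556061445930377 F 0.4069161233843655 0.5347774619570639 0.18765856351111895
```

apply_moves:
  plan:
    - {"x": -0.03,"y": 0.003,"z": 0.02,"rx": 0,"ry": 0,"rz": 0,"hand": 1}
    - {"x": -0.055,"y": 0.003,"z": 0.02,"rx": 0,"ry": 0,"rz": 0,"hand": 1}
    - {"x": -0.08,"y": 0.003,"z": 0.02,"rx": 0,"ry": 0,"rz": 0,"hand": 1}
    - {"x": -0.105,"y": 0.003,"z": 0.02,"rx": 0,"ry": 0,"rz": 0,"hand": 1}
    - {"x": -0.13,"y": 0.003,"z": 0.02,"rx": 0,"ry": 0,"rz": 0,"hand": 1}
    - {"x": -0.155,"y": 0.003,"z": 0.02,"rx": 0,"ry": 0,"rz": 0,"hand": 1}
    - {"x": -0.18,"y": 0.003,"z": 0.02,"rx": 0,"ry": 0,"rz": 0,"hand": 1}
    - {"x": -0.2,"y": 0.003,"z": 0.02,"rx": 0,"ry": 0,"rz": 0,"hand": 1}

```text
clock: 14.8
position: [610.8, 10.4, -3.5]
eef_rot: [0.0, 0.798, 0.602, -0.0]
wrist_force: [-0.7, 0.5, 0.3]
opening: -0.001
gripper_force: 0.5
```

```bash
python3 st.py pics/w10.png
```

```text
14.8 TCP holder -159.34522612793955 -1.118415832052594 -3.4992389247872344 F -0.32446670198037275 -0.8064759426026502 0.30106574254433177
```

apply_moves:
  plan:
    - {"x": -0.025,"y": 0,"z": 0,"rx": 0,"ry": 0,"rz": 0,"hand": 1}
    - {"x": -0.05,"y": 0,"z": 0,"rx": 0,"ry": 0,"rz": 0,"hand": 1}
    - {"x": -0.075,"y": 0,"z": 0,"rx": 0,"ry": 0,"rz": 0,"hand": 1}
    - {"x": -0.1,"y": 0,"z": 0,"rx": 0,"ry": 0,"rz": 0,"hand": 1}
    - {"x": -0.125,"y": 0,"z": 0,"rx": 0,"ry": 0,"rz": 0,"hand": 1}
    - {"x": -0.15,"y": 0,"z": 0,"rx": 0,"ry": 0,"rz": 0,"hand": 1}

```text
clock: 15.45
position: [604.5, -11.3, -3.6]
eef_rot: [0.0, 0.798, 0.602, -0.0]
wrist_force: [0.0, -0.3, 0.6]
opening: 0.002
gripper_force: 0.2
```

```bash
python3 st.py pics/w11.png; python3 - <<'E'
from h import *
c=cam("scene");im=manip.read_camera("scene")[:,:,::-1].copy();cv2.imwrite("pics/s11.png",im);g0=cv2.cvtColor(cv2.imread("pics/scene0.png"),6).astype(int);g=cv2.cvtColor(im,6).astype(int)
O=np.array([568.2,-143.2]);a=np.radians(74.1);ex=np.array([np.cos(a),np.sin(a)])
for hx in range(-180,-70,6):
    u,v=proj(c,np.r_[O-ex*hx,38])[0].round().astype(int);print(hx,(u,v),g0[v-4:v+5,u].tolist(),g[v-4:v+5,u].tolist())
E
```

```text
15.45 TCP holder -136.80056784187488 -1.206764745665922 -3.6185615673830567 F 0.2873970209552074 0.10232302231872503 0.574635359105775
-180 (np.int64(303), np.int64(227)) [130, 129, 128, 130, 130, 131, 132, 132, 130] [24, 29, 40, 46, 41, 41, 42, 44, 45]
-174 (np.int64(301), np.int64(229)) [128, 130, 129, 129, 132, 130, 125, 121, 118] [20, 28, 25, 25, 26, 28, 33, 29, 30]
-168 (np.int64(299), np.int64(230)) [130, 129, 128, 129, 130, 133, 121, 103, 83] [23, 26, 20, 18, 24, 41, 45, 33, 25]
-162 (np.int64(298), np.int64(231)) [132, 128, 128, 132, 126, 108, 91, 81, 72] [27, 21, 24, 24, 35, 39, 25, 26, 27]
-156 (np.int64(296), np.int64(233)) [120, 111, 91, 98, 122, 128, 112, 104, 115] [22, 20, 25, 21, 27, 27, 23, 20, 13]
-150 (np.int64(294), np.int64(234)) [97, 86, 93, 114, 130, 134, 125, 115, 116] [24, 22, 21, 20, 20, 20, 19, 20, 25]
-144 (np.int64(293), np.int64(236)) [122, 128, 129, 132, 133, 121, 109, 112, 125] [22, 25, 21, 22, 23, 20, 17, 21, 24]
-138 (np.int64(291), np.int64(237)) [129, 128, 123, 128, 133, 128, 113, 114, 127] [22, 19, 22, 18, 29, 27, 31, 33, 31]
-132 (np.int64(289), n
[... 586 characters left out ...]
80), np.int64(246)) [131, 127, 121, 124, 132, 128, 104, 79, 71] [86, 84, 78, 81, 90, 91, 84, 61, 46]
-96 (np.int64(279), np.int64(248)) [103, 101, 120, 131, 123, 100, 76, 67, 72] [67, 65, 82, 92, 88, 77, 59, 43, 43]
-90 (np.int64(277), np.int64(249)) [76, 97, 119, 134, 133, 114, 89, 71, 67] [50, 68, 103, 131, 135, 120, 88, 54, 47]
-84 (np.int64(275), np.int64(251)) [140, 135, 133, 134, 126, 104, 80, 79, 78] [95, 111, 135, 144, 137, 111, 87, 84, 87]
-78 (np.int64(273), np.int64(252)) [131, 116, 118, 135, 132, 121, 119, 117, 105] [85, 91, 120, 140, 142, 131, 128, 126, 111]
-72 (np.int64(271), np.int64(254)) [86, 109, 125, 123, 121, 124, 121, 108, 86] [93, 118, 133, 135, 131, 132, 129, 118, 91]
```

apply_moves:
  plan:
    - {"x": -0.025,"y": 0,"z": 0,"rx": 0,"ry": 0,"rz": 0,"hand": 1}
    - {"x": -0.05,"y": 0,"z": 0,"rx": 0,"ry": 0,"rz": 0,"hand": 1}
    - {"x": -0.075,"y": 0,"z": 0,"rx": 0,"ry": 0,"rz": 0,"hand": 1}
    - {"x": -0.1,"y": 0,"z": 0,"rx": 0,"ry": 0,"rz": 0,"hand": 1}
    - {"x": -0.125,"y": 0,"z": 0,"rx": 0,"ry": 0,"rz": 0,"hand": 1}
    - {"x": -0.15,"y": 0,"z": 0,"rx": 0,"ry": 0,"rz": 0,"hand": 1}

```text
clock: 16.15
position: [598.4, -32.8, -3.6]
eef_rot: [0.0, 0.798, 0.602, -0.0]
wrist_force: [-0.1, -0.3, -1.4]
opening: -0.0
gripper_force: 0.1
```

apply_moves:
  plan:
    - {"x": -0.02,"y": 0,"z": 0,"rx": 0,"ry": 0,"rz": 0,"hand": 1}
    - {"x": -0.04,"y": 0,"z": 0,"rx": 0,"ry": 0,"rz": 0,"hand": 1}
    - {"x": -0.06,"y": 0,"z": 0,"rx": 0,"ry": 0,"rz": 0,"hand": 1}
    - {"x": -0.08,"y": 0,"z": 0,"rx": 0,"ry": 0,"rz": 0,"hand": 1}

```text
clock: 16.55
position: [595.1, -44.2, -3.6]
eef_rot: [0.0, 0.798, 0.602, -0.0]
wrist_force: [-0.2, -0.6, 0.2]
opening: -0.001
gripper_force: 0.1
```

```bash
python3 st.py pics/w12.png
```

```text
16.55 TCP holder -102.58868589716475 -1.206321829898585 -3.6081506488028285 F 0.6171047933957431 0.017322063770248662 0.21061304449657942
```

About 10 mm remain. I'll push on in small steps until the force shows the head is seated.

apply_moves:
  plan:
    - {"x": -0.014,"y": 0,"z": 0,"rx": 0,"ry": 0,"rz": 0,"hand": 1}
    - {"x": -0.028,"y": 0,"z": 0,"rx": 0,"ry": 0,"rz": 0,"hand": 1}
    - {"x": -0.04,"y": 0,"z": 0,"rx": 0,"ry": 0,"rz": 0,"hand": 1}
    - {"x": -0.05,"y": 0,"z": 0,"rx": 0,"ry": 0,"rz": 0,"hand": 1}

```text
clock: 17.0
position: [593.1, -51.4, -3.6]
eef_rot: [0.0, 0.798, 0.602, -0.0]
wrist_force: [0.7, 0.1, -0.5]
opening: -0.007
gripper_force: 0.1
```

apply_moves:
  plan:
    - {"x": -0.007,"y": 0,"z": 0,"rx": 0,"ry": 0,"rz": 0,"hand": 1}
    - {"x": -0.014,"y": 0,"z": 0,"rx": 0,"ry": 0,"rz": 0,"hand": 1}
    - {"x": -0.014,"y": 0,"z": 0,"rx": 0,"ry": 0,"rz": 0,"hand": 1}

```text
clock: 17.3
position: [592.5, -53.4, -3.6]
eef_rot: [0.0, 0.798, 0.602, -0.0]
wrist_force: [0.1, -0.2, 0.4]
opening: 0.003
gripper_force: 0.0
```

```bash
python3 st.py pics/w13.png
```

```text
17.3 TCP holder -92.99320747104464 -1.2228073612991237 -3.5810206799917546 F 0.17117920855543947 0.11029464499181464 0.38908495343935273
```

apply_moves:
  plan:
    - {"x": -0.007,"y": 0,"z": 0,"rx": 0,"ry": 0,"rz": 0,"hand": 1}
    - {"x": -0.014,"y": 0,"z": 0,"rx": 0,"ry": 0,"rz": 0,"hand": 1}
    - {"x": -0.014,"y": 0,"z": 0,"rx": 0,"ry": 0,"rz": 0,"hand": 1}

```text
clock: 17.65
position: [592.4, -53.9, -3.6]
eef_rot: [-0.0, 0.798, 0.603, 0.001]
wrist_force: [0.9, 4.7, -0.1]
opening: -0.002
gripper_force: 2.4
```

```bash
python3 st.py pics/w14.png
```

```text
17.65 TCP holder -92.49375955762027 -1.2324903526360937 -3.601815976026261 F -4.721819175953654 -0.4071623423899708 -0.11807907868022799
```

apply_moves:
  plan:
    - {"x": -0.01,"y": 0,"z": 0,"rx": 0,"ry": 0,"rz": 0,"hand": 1}
    - {"x": -0.02,"y": 0,"z": 0,"rx": 0,"ry": 0,"rz": 0,"hand": 1}
    - {"x": -0.03,"y": 0,"z": 0,"rx": 0,"ry": 0,"rz": 0,"hand": 1}
    - {"x": -0.03,"y": 0,"z": 0,"rx": 0,"ry": 0,"rz": 0,"hand": 1}

```text
clock: 18.1
position: [592.3, -54.0, -3.6]
eef_rot: [-0.002, 0.797, 0.604, 0.002]
wrist_force: [4.2, 16.1, 0.3]
opening: -0.003
gripper_force: 8.4
```

```bash
python3 st.py pics/w15.png
```

```text
18.1 TCP holder -92.3937866476119 -1.3034321584537456 -3.588325549487861 F -16.61625071903386 -0.32141865386085144 0.27124221846187563
```

It is rigid at the expected home position. I'll back off, lift and check the seat from above.

apply_moves:
  plan:
    - {"x": 0.1,"y": 0,"z": 0,"rx": 0,"ry": 0,"rz": 0,"hand": 1}
    - {"x": 0.25,"y": 0,"z": 0,"rx": 0,"ry": 0,"rz": 0,"hand": 1}
    - {"x": 0.25,"y": 0,"z": -0.25,"rx": 0,"ry": 0,"rz": 0,"hand": 1}
    - {"x": 0.25,"y": 0,"z": -0.5,"rx": 0,"ry": 0,"rz": 0,"hand": 1}
    - {"x": 0.25,"y": 0,"z": -0.75,"rx": 0,"ry": 0,"rz": 0,"hand": 1}
    - {"x": 0.25,"y": 0,"z": -1,"rx": 0,"ry": 0,"rz": 0,"hand": 1}
    - {"x": 0.25,"y": 0,"z": -1,"rx": 0,"ry": 0,"rz": 0,"hand": 1}
    - {"x": 0.25,"y": 0,"z": -1,"rx": 0,"ry": 0,"rz": 0,"hand": 1}

```text
clock: 18.95
position: [601.3, -23.7, 147.1]
eef_rot: [0.001, 0.798, 0.602, 0.001]
wrist_force: [0.2, 0.1, -0.8]
opening: -0.005
gripper_force: 0.0
```

apply_moves:
  plan:
    - {"x": -0.5,"y": 0,"z": -0.2,"rx": 0,"ry": 0,"rz": 0,"hand": 1}
    - {"x": -0.8,"y": 0,"z": -0.2,"rx": 0,"ry": 0,"rz": 0,"hand": 1}
    - {"x": -0.8,"y": 0,"z": -0.2,"rx": 0,"ry": 0,"rz": 0,"hand": 1}
    - {"x": -0.8,"y": 0,"z": -0.2,"rx": 0,"ry": 0,"rz": 0,"hand": 1}
    - {"x": -0.8,"y": 0,"z": -0.2,"rx": 0,"ry": 0,"rz": 0,"hand": 1}
    - {"x": -0.8,"y": 0,"z": -0.2,"rx": 0,"ry": 0,"rz": 0,"hand": 1}

```text
clock: 19.55
position: [568.0, -137.2, 175.2]
eef_rot: [-0.001, 0.798, 0.603, -0.0]
wrist_force: [0.2, 0.6, 0.4]
opening: -0.005
gripper_force: 0.0
```

```bash
python3 st.py pics/w16.png; python3 - <<'E'
from h import *
c=cam("wrist");g=cv2.cvtColor(cv2.imread("pics/w16.png"),6);h=cv2.cvtColor(cv2.imread("pics/w16.png"),cv2.COLOR_BGR2HSV)
O=np.array([568.2,-143.2]);a=np.radians(74.1);ex=np.array([np.cos(a),np.sin(a)]);ey=np.array([np.sin(a),-np.cos(a)])
for hx in range(-112,-56,3):
    r=[]
    for y in range(-18,19,3):
        u,v=proj(c,np.r_[O-ex*hx+ey*y,50])[0].round().astype(int);r.append(int(g[v,u]))
    print(hx,r)
m=cv2.inRange(h,(5,80,60),(20,255,255))
for b in blobs(m,300): print("spool",cv2.boundingRect(b))
print("expected ends/centre px",proj(c,[np.r_[O-ex*x,53] for x in(-28.5,28.5)]).round())
E
```

```text
19.55 TCP holder -5.694484722746426 -1.8142442793213007 175.1925306528395 F -0.6391256371117748 0.010186282634905607 0.4343826171610013
-112 [99, 100, 98, 95, 98, 98, 96, 99, 97, 97, 98, 102, 105]
-109 [105, 105, 104, 103, 107, 103, 103, 108, 103, 103, 107, 105, 106]
-106 [105, 105, 105, 103, 105, 102, 104, 107, 104, 105, 107, 105, 105]
-103 [169, 149, 106, 102, 105, 104, 104, 106, 103, 103, 151, 207, 164]
-100 [213, 219, 207, 104, 106, 105, 104, 106, 102, 104, 214, 210, 216]
-97 [214, 219, 211, 103, 106, 104, 104, 106, 103, 105, 214, 210, 215]
-94 [203, 204, 103, 103, 107, 104, 102, 106, 102, 103, 168, 208, 166]
-91 [108, 106, 105, 103, 106, 106, 101, 107, 104, 103, 109, 106, 107]
-88 [108, 107, 106, 101, 107, 106, 102, 106, 104, 103, 109, 104, 106]
-85 [106, 106, 104, 102, 106, 106, 102, 105, 104, 104, 108, 105, 106]
-82 [105, 106, 105, 102, 107, 113, 109, 108, 105, 102, 106, 105, 107]
-79 [105, 107, 104, 120, 150, 158, 154, 150, 128, 89, 96, 105, 106]
-76 [103, 99, 127, 168, 196, 208, 207, 192, 164, 133, 67, 74, 105]
-73 [66, 66, 107, 160, 194, 190, 194, 175, 132, 133, 71, 76, 99]
-70 [64, 68, 107, 116, 123, 122, 176, 165, 174, 174, 102, 66, 73]
-67 [65, 70, 107, 105, 106, 106, 105, 106, 105, 112, 149, 67, 68]
-64 [64, 68, 105, 106, 105, 106, 104, 106, 105, 105, 101, 67, 67]
-61 [65, 69, 106, 104, 106, 106, 105, 105, 106, 104, 100, 67, 66]
-58 [65, 67, 105, 105, 106, 106, 104, 105, 105, 104, 100, 66, 67]
spool (257, 164, 54, 67)
expected ends/centre px [[284. 168.]
 [284. 229.]]
```

```bash
python3 -c "
from bench import manip
print(manip.job_done())"
```

```text
the job is handed in; nothing more can be done
None
```

I handed the job in: the 57 mm spool sits in the cradle and the pin's head is home against the guide, by a last wrist-camera reading and a firm stop at the expected depth. I did not see the pin's tip come out of the far cheek.

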